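Grease a bearing through its leaning nipple

TASK

Tip the yellow dust cover up by its fin, so that it pivots on its opposite edge while that edge still rests on the bearing block, then lift it off and stand it right way up on the bench. Take the grease gun by its red grip, press it squarely onto the leaning nipple until it snaps on, push it on until its mouth is fully home on the collar, and finish while still gripping it and holding it there against the spring. Leave the other things on the bench where they are.

Things in the scene. Friction and masses are not known exactly. Their poses are not given: they have to be found in the camera images.
- bearing_block: Green bearing block fixed to the bench: base plate 112x108x14 mm, round body with its flat top, the seat, 45 mm above the bench; on the seat a steel boss, 36 mm radius, 6 mm high, which the cover sits round. Origin: centre of the underside; z up. The nipple on the boss leans 24 degrees (0.42 rad) to the block's -x side, which faces the robot give or take 0.5 rad.
- nipple: Brass grease nipple fixed on the block, under the cover at first. z points out along the nipple: the gun goes on along -z. Origin: middle of the top face of its round collar (30 mm across, 63 mm above the bench), where the gun's mouth seats when fully home. Post 15 mm across, 24 mm long, tapered tip; the valve pin (7 mm across) stands out to 35 mm from the origin. Greased, slippery.
- nipple_balls (a point): On the nipple's axis, 17 mm from the collar, amid three sprung steel balls that stand out to 11 mm radius. They resist with up to about 10 N when the gun's mouth is 17 to 15 mm from the collar, then snap out behind its throat and draw the gun on with up to 10 N until it is about 7 mm off. Let go, the gun stays snapped on there, but is no longer home.
- valve_pin (a joint): How far the sprung valve pin in the nipple is pressed in, m: 0 free; the gun's inside meets it when the mouth is 7 mm from the collar; 0.007 with the mouth on the collar. Its spring pushes the gun back with 3 N rising to 14 N (1600 N/m), and pushes the pin out again when the push on the gun goes.
- cover: Loose yellow plastic dust cover over the nipple, an upside-down cup 86 mm across, 61 mm high, 3 mm wall, 0.12 kg. Origin: centre of its open lower rim; z up when upright. It rests on the block's seat, 45 mm above the bench, with about 4 mm play round the boss. Its lifting fin stands on top near the edge on its own +x side (away from the robot).
- cover_fin (a point): Grip point in the cover's fin: 24 mm along the cover's +x from its middle, 80 mm above its rim. The fin is 26 mm long along the cover's x, 10 mm thick along its y, and stands 30 mm above the cover's top (61 to 91 mm above the rim). Upright.
- cover_heel (a point): Point on the cover's lower rim opposite the fin (43 mm along its -x): the edge it pivots on when the fin is raised.
- grease_gun: Push-type grease gun, 0.25 kg, 98 mm long, standing upright on its mouth on the bench. Origin: centre of the mouth; z runs up through the gun to the black knob. Steel nose 34 mm across up to 37 mm; black knob 30 mm across from 86 to 98 mm. The mouth is a funnel 24 mm wide narrowing to an 18 mm throat at 4 to 8 mm, then a 24 mm chamber with its end wall 28 mm from the mouth.
- gun_grip (a point): Middle of the gun's red hexagonal grip, 62 mm from its mouth on its axis. The grip runs from 37 to 86 mm and is 26 mm across flats; one pair of flats faces the gun's x and -x, the others 60 degrees on.
- dropper_bottle: Bystander, loose: small brown dropper bottle, 34 mm across, 102 mm tall. Origin: centre of its underside.
- screw_jar: Bystander, loose: white jar with red lid, 50 mm across, 66 mm tall. Origin: centre of its underside.

How it is judged (in metres and radians):
On the way, in this order (a step that is already met when the one before it is completed fails the run):
1. the cover is tipped up by at least 11 degrees with the edge opposite the fin still on the block's seat (within 8 mm) (angle between cover's own z axis and vertical above 0.2 rad and z of cover_heel in the frame of bearing_block between 0.035 and 0.053 m and horizontal distance between cover and bearing_block below 0.03 m), for 0.05 s.
2. the cover stands upright on the bench, let go (height (world z) of cover below 0.006 m and angle between cover's own z axis and vertical below 0.1 rad and contact force between the fingers and cover below 0.2 N and linear speed of cover below 0.03 m/s), for 0.2 s.
3. the gun, gripped, is snapped squarely onto the nipple and pushed home against the spring (value of joint valve_pin above 0.004 m and distance between grease_gun and nipple below 0.005 m and angle between the z axis of grease_gun and the z axis of nipple, either way round below 0.14 rad and contact force between the fingers and grease_gun above 2 N and contact force between grease_gun and bearing_block above 4 N), for 0.2 s.
At the end, for the whole second after the job is handed in: The fingers grip the gun (over 2 N) and hold it pressed on the nipple: its mouth within 5 mm of the collar, in line with the nipple within 8 degrees, valve pin pressed in over 4 mm, pushing over 4 N, still; the cover stands upright on the bench (rim below 6 mm, tilt below 0.1 rad), untouched (all of step 3 and height (world z) of cover below 0.006 m and angle between cover's own z axis and vertical below 0.1 rad and contact force between the fingers and cover below 0.2 N and linear speed of grease_gun below 0.02 m/s); the arm keeps its last pose, push and grip.
It fails at once if a bystander is shoved more than 3 cm (distance of any of dropper_bottle, screw_jar from where it was at the start of the episode above 0.03 m).
It also fails if it takes over 54 s, if anything falls off the work surface, if the arm or the gripper's body presses on something with over 40 N, if the wrist force passes 120 N, or if a joint passes its speed limit or range.

ROBOT

A 7-joint arm with a two-finger parallel gripper is mounted at the origin on the work surface; the furniture and walls round the work are solid. World frame = base frame: x ahead of the robot, y to its left, z up, the work surface at z = 0. Lengths are in mm, angles in rad, forces in N, time in s.
With the tool pointing down it reaches from about 400 to 850 mm from the base axis. Payload 4.4 kg.
Tool frame: the origin (TCP) lies between the finger pads; the fingertips stand 11 mm ahead of it and the grasp point (between the pads) lies 8 mm behind it; z points along the fingers, x is the direction in which the jaws open and shut, and the axes are right-handed (so a half turn about z gives the same grasp; the last joint's range is limited). The gripper opens to 94 mm and grips with 3 to 60 N. Pads are 16 mm wide; open, the fingers measure 119 mm over their backs; the gripper's body (75 mm by 177 mm) begins 78 mm behind the grasp point.
Start: joints at [-1.415, 0.628, 0.038, 1.517, -0.027, 0.996, -0.02], TCP at [142.965, 634.097, 216.478] pointing down, gripper open.
Joint ranges: [-3.06, 3.06], [-0.37, 2.12], [-1.25, 1.32], [0.18, 2.47], [-1.1, 4.24], [0.23, 1.98], [-2.94, 2.94]. Speed limits (rad/s): [2.57, 2.57, 3.14, 3.14, 3.14, 3.14, 3.14].

INTERFACE

Orientations are given as a unit quaternion [w, x, y, z].
In Python, from cell import * gives the robot as it stands.
- The arm moves only by the tool servo_tool, never from a script. Its argument "series" is a list of rows, each a list of 7 numbers: the shift along the tool's x, y, z in mm, then the turn, a rotation vector about the tool's x, y, z in degrees, then the closure in counts, from 0 (fully open) to 255 (shut). In form: [[tx, ty, tz, wx, wy, wz, grip], ...]. A call has 1 to 5 rows; each row shifts and turns the pose as measured when the row begins, along the tool's axes as they then stand; what a row does not reach is not made up. A row lasts 1/10 s, in which the tool goes at most 50 mm and 8.59 degrees, less where a joint would pass 70% of its speed; a pose out of reach is approached as far as the arm can. A call with a gripper value outside its range is refused whole. The fingers move at their own pace and stop on an object; "grip_force" is the grip in N (left out, the last holds). Time passes only in rows, so rows that do not move let the fingers close. It gives the time, the measured TCP pose, the force and the opening at its end, in the units of the state.
- sense(): the state, without advancing time (a new reading comes with each control period).
- get_image(name): name is "scene" or "top" or "wrist"; returns (picture, depth): 420x560x3 uint8, red, green, blue; 420x560 float32, mm along the optical axis (not along the pixel's ray), 0 where there is no reading.
- camera_info(name): a dict with "fx", "fy", "cx", "cy" (pixels), "rvec" (rotation vector, rad) and "tvec" (3), from world to camera coordinates, as OpenCV has them. Camera axes: x right, y down, z forward; pixel columns grow to the right and rows downward; lengths in mm; the calibration is good to about 2 mm. The wrist camera is an equidistant fisheye: a pixel r from the principal point sees the ray r / f radians off the axis. A picture is of the moment at which its call begins: read the wrist's pose just before it. camera_info takes no time and is no camera call; for the wrist camera it gives the pose at the moment of the call.
- sign_off(): hands the job in, once; it reports no verdict.
The state is a dict: "time": time; "joint_positions": joint angles; "joint_vel": joint speeds; "joint_torque": joint torques, N m; "tool_pos": TCP position; "tcp_rot": TCP orientation; "ft_force": force on the tool from outside, world axes, zero at the start; "wrist_torque": the same for the moment, N m; "grip_width": opening from 0.0 (shut) to 1.0 (fully open).
Only numpy, scipy, OpenCV 4.12 (cv2) and the standard library are available. Lean on these libraries where they do the work, as an engineer would, in place of code of your own. Each camera call takes 0.05 s, during which the arm holds its last target. There are 200 camera calls.

## Working session

There is one attempt and no reset: what is moved stays moved. The work goes in short steps, Python scripts to look and compute and a tool call to move; the robot and the scene stay as the last step left them, time stands still between calls to the robot, and variables do not carry over. Pictures are saved under pics/ and viewed, about 8 in all and at most 12, crops included, and the job is handed in when it is done.

Besides the shell and the picture viewer there is one more tool, called after "Request:" in YAML: its name, and indented under it one key for each argument. servo_tool: Moves the arm, as the interface text tells. Its arguments: {"type":"object","properties":{"series":{"type":"array"},"grip_force":{"type":"number"}},"required":["series"]}

```bash
ls; mkdir -p pics
cat > h.py <<'E'
from cell import *
import numpy as np, cv2
from scipy.spatial.transform import Rotation as R
np.set_printoptions(precision=3,suppress=True)
def look(n,f,save=True):
    im,d=get_image(n)
    cv2.imwrite(f'pics/{f}.png',im[:,:,::-1]); np.save(f'pics/{f}.npy',d)
    ci=camera_info(n); np.save(f'pics/{f}_ci.npy',ci,allow_pickle=True)
    return im,d
def world(f,u,v,d=None):
    ci=np.load(f'pics/{f}_ci.npy',allow_pickle=True).item()
    D=np.load(f'pics/{f}.npy'); u=np.asarray(u);v=np.asarray(v)
    z=D[v.astype(int),u.astype(int)] if d is None else d
    c=np.stack([(u-ci['cx'])/ci['fx']*z,(v-ci['cy'])/ci['fy']*z,z],-1)
    Rm=cv2.Rodrigues(np.array(ci['rvec'],float))[0]
    return (c-np.array(ci['tvec']).ravel())@Rm
def tool(s=None):
    s=s or sense(); q=s['tcp_rot']; return np.array(s['tool_pos']),R.from_quat([q[1],q[2],q[3],q[0]])
def to(pos,Rt):
    p,r=tool(); print('shift(tool)',r.inv().apply(np.array(pos)-p),'turn deg',(r.inv()*Rt).as_rotvec(degrees=True))
E
python3 - <<'E'
from h import *
print(sense())
look('top','top0');look('scene','scene0')
a=cv2.imread('pics/top0.png')
for n in('top','scene'):print(camera_info(n))
E
```

```text
pics
{'time': 0.0, 'joint_positions': array([-1.415,  0.629,  0.038,  1.518, -0.027,  0.996, -0.02 ]), 'joint_vel': array([-0.002,  0.   ,  0.001,  0.   ,  0.   , -0.   ,  0.002]), 'joint_torque': array([ -0.   , -54.972,   1.143, -18.664,  -0.052,   0.024,   0.   ]), 'tool_pos': array([142.794, 633.466, 215.577]), 'tcp_rot': array([ 0.001,  0.781,  0.625, -0.001]), 'ft_force': array([-0.154,  0.069,  0.23 ]), 'wrist_torque': array([-0.018, -0.   ,  0.01 ]), 'grip_width': 1.0007007890246624}
{'fx': 486.8156438246479, 'fy': 486.8156438246479, 'cx': 272.7702687325523, 'cy': 203.4893629777348, 'rvec': array([ 2.223, -2.174,  0.095]), 'tvec': array([ -88.045,  516.968, 1198.484])}
{'fx': 386.230599591815, 'fy': 386.230599591815, 'cx': 280.8357426370268, 'cy': 206.52951765721502, 'rvec': array([ 0.672, -2.359,  1.439]), 'tvec': array([369.599, 220.649, 651.678])}
```

View pics/top0.png

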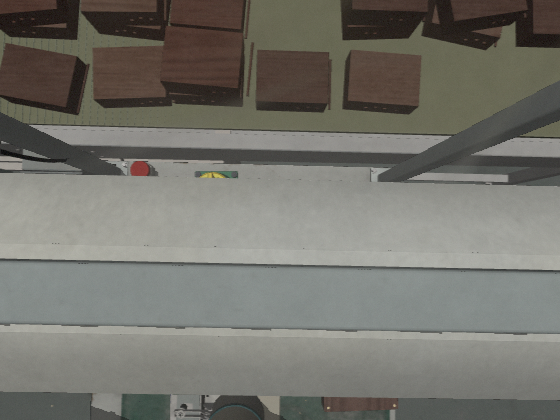

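View pics/scene0.png

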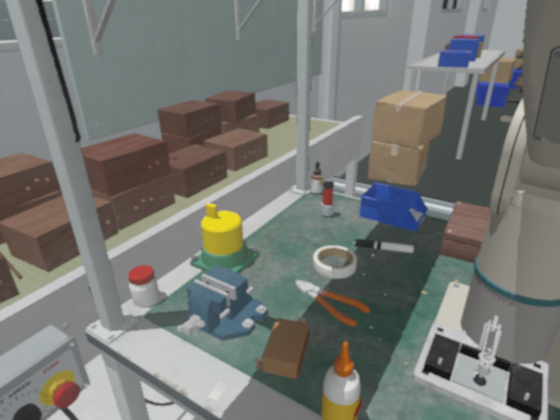

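The scene view shows the yellow cover on the green block (222,235) with its fin at (211,211), the gun with its red grip (327,198), the dropper bottle (317,180) and the jar (143,285). A beam blocks most of the top view. Next I'll get positions.

Run:
```python
from h import *
P={'fin top':(211,207),'covertop':(228,219),'coverfront':(226,240),'gun knob':(327,184),'gun grip':(328,198),'gun nose':(327,211),'bottle':(317,186),'jarlid':(142,272),'blockplate':(230,264),'vise':(230,285),'bench':(270,255),'upright':(302,150),'rail':(270,200),'post2':(75,180),'tape':(335,255),'bluebin':(390,205), 'whitebeamR':(345,178)}
for k,(u,v) in P.items(): print(k,world('scene0',u,v))
print('top')
for u,v in[(140,170),(212,175),(280,200),(280,290),(280,360),(280,178),(230,172),(420,160),(280,152),(280,133)]: print(u,v,world('top0',u,v))
im=cv2.imread('pics/scene0.png')
c=cv2.resize(im[160:300,120:360],None,fx=3.2,fy=3.2,interpolation=cv2.INTER_CUBIC);cv2.imwrite('pics/c1.png',c)
# segment yellow and red
hsv=cv2.cvtColor(im,cv2.COLOR_BGR2HSV)
m=(hsv[...,0]>22)&(hsv[...,0]<34)&(hsv[...,1]>150); m[:190]=0;m[290:]=0;m[:,:190]=0;m[:,260:]=0
v,u=np.nonzero(m); w=world('scene0',u,v); 
print(len(u),w.min(0),w.max(0))
t=w[(abs(w[:,2]-106)<3)];print('covertop',len(t),t.min(0),t.max(0),t.mean(0))
t=w[(w[:,2]>112)];print('fin',len(t),t.min(0),t.max(0),t.mean(0))
np.save('pics/cov.npy',w)
```

```text
fin top [560.201  73.984 131.007]
covertop [527.098  61.803 106.21 ]
coverfront [508.176  94.664  78.289]
gun knob [ 438.229 -226.091   97.541]
gun grip [ 435.169 -229.89    57.021]
gun nose [ 434.19  -225.705   20.907]
bottle [ 521.198 -335.89    30.867]
jarlid [583.593 247.312  65.863]
blockplate [499.454  98.473  24.382]
vise [400.156 214.716  89.982]
bench [466.068  -1.014   0.892]
upright [ 576.021 -340.04   131.084]
rail [ 638.268 -260.014  -12.868]
post2 [567.945 331.046 284.646]
tape [338.833 -73.046   4.119]
bluebin [ 284.782 -273.325   57.111]
whitebeamR [ 689.084 -959.479 -205.723]
top
140 170 [588.518 243.743  67.424]
212 175 [573.244  65.214 128.797]
280 200 [467.065 -64.405 858.234]
280 290 [405.213 -63.468 917.586]
280 360 [350.437 -66.214 874.02 ]
280 178 [585.515 -93.962  -1.661]
230 172 [595.851  32.518  13.473]
420 160 [ 585.15  -341.657  339.598]
280 152 [641.519 -90.478  61.061]
280 133 [690.254 -89.849  51.06 ]
1571 [54.079 31.2   45.901] [576.519 600.397 496.56 ]
covertop 544 [498.891  31.2   103.016] [576.519 111.562 108.905] [534.815  74.099 105.645]
fin 117 [ 54.079  68.43  112.09 ] [572.828 600.397 496.56 ] [517.094 119.479 156.656]
```

View pics/c1.png

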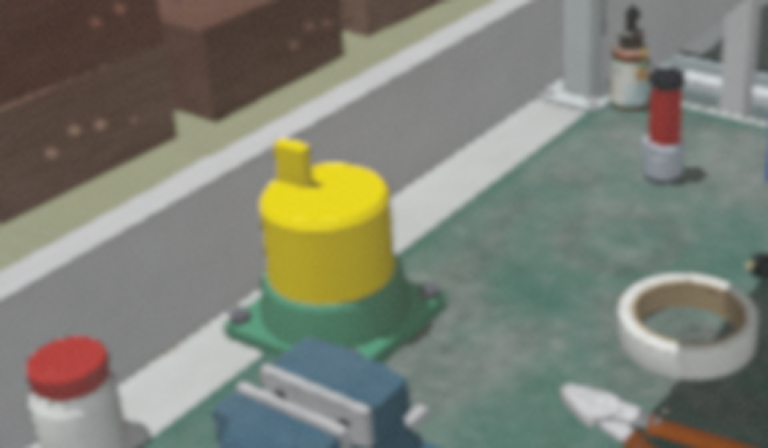

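Request:
servo_tool:
  series:
    - [-50, 0, -5, 0, 0, 0, 0]
    - [-50, 0, -5, 0, 0, 0, 0]
    - [-50, 0, -5, 0, 0, 0, 0]
    - [-10, 46, 0, 0, 0, 0, 0]
    - [-10, 46, 0, 0, 0, 0, 0]
  grip_force: 25

```text
time: 0.6
tool_pos: [188.0, 445.2, 226.3]
tcp_rot: [0.001, 0.776, 0.63, -0.004]
ft_force: [1.8, 1.0, -0.4]
grip_width: 1.003
```

Run:
```python
from h import *
s=sense();print(s['time'],s['joint_positions'],s['tool_pos'])
w=np.load('pics/cov.npy'); w=w[(w[:,0]>480)&(w[:,1]<130)&(w[:,2]<145)]
t=w[w[:,2]>114];print('fin',t.min(0),t.max(0),np.median(t,0))
t=w[(w[:,2]>60)&(w[:,2]<98)]
from scipy.optimize import least_squares
f=least_squares(lambda c:np.hypot(t[:,0]-c[0],t[:,1]-c[1])-43,[534,72],loss='soft_l1');print('cover centre',f.x,f.cost,len(t))
im=cv2.imread('pics/scene0.png');hsv=cv2.cvtColor(im,cv2.COLOR_BGR2HSV)
m=((hsv[...,0]<8)|(hsv[...,0]>172))&(hsv[...,1]>120);v,u=np.nonzero(m);w=world('scene0',u,v)
g=w[(np.hypot(w[:,0]-436,w[:,1]+228)<40)&(w[:,2]<90)];print('gun red',g.min(0),g.max(0),np.median(g,0))
```

```text
0.6 [-1.259  0.383  0.044  1.951 -0.027  0.816  0.164] [188.042 445.158 226.279]
fin [550.485  68.43  114.265] [572.692  78.138 137.06 ] [560.201  74.873 126.473]
cover centre [541.024  69.032] 201.15216943738344 595
gun red [ 428.119 -238.651   40.088] [ 448.191 -222.319   85.245] [ 435.405 -227.456   63.469]
```

Request:
servo_tool:
  series:
    - [-17, 46, 0, 0, 0, 0, 0]
    - [-17, 46, 0, 0, 0, 0, 0]
    - [-17, 46, 0, 0, 0, 0, 0]
    - [-17, 46, 0, 0, 0, 0, 0]
    - [-35, 35, 0, 0, 0, 0, 0]

```text
time: 1.1
tool_pos: [386.6, 297.3, 225.9]
tcp_rot: [0.0, 0.775, 0.633, -0.003]
ft_force: [0.1, 0.6, 0.2]
grip_width: 1.002
```

Request:
servo_tool:
  series:
    - [-30, 35, 0, 0, 0, 0, 0]
    - [-35, 35, 0, 0, 0, 0, 0]
    - [-35, 25, 0, 0, 0, 0, 0]
    - [-38, 22, 0, 0, 0, 0, 0]
    - [-38, 20, 0, 0, 0, 0, 0]

```text
time: 1.6
tool_pos: [489.7, 89.7, 225.2]
tcp_rot: [0.001, 0.775, 0.632, -0.003]
ft_force: [0.2, 0.3, 0.4]
grip_width: 0.997
```

Run:
```python
from h import *
look('wrist','w1');ci=camera_info('wrist');print(ci)
Rm=cv2.Rodrigues(np.array(ci['rvec'],float))[0];print(-Rm.T@ci['tvec'],Rm[2]);s=sense();print(s['joint_positions'],s['tool_pos'])
```

```text
{'fx': 325.19226210127806, 'fy': 325.19226210127806, 'cx': 275.83279712315266, 'cy': 206.92452443002463, 'rvec': array([-2.275, -1.838, -0.226]), 'tvec': array([-181.059, -477.227,  283.802])}
[419.283  99.226 394.244] [ 0.247 -0.065 -0.967]
[-0.322  0.405  0.134  1.92  -0.058  0.824  1.199] [491.631  80.327 225.483]
```

View pics/w1.png

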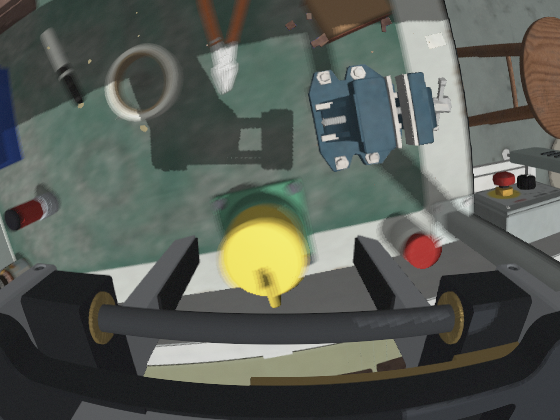

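The wrist view shows the cover centred near (262,257), with its fin running from about (262,272) to (276,303). The gun is at (30,210) and the jar at (422,250). I'll segment the cover in 3D from this image.

```bash
cat >> h.py <<'E'
def fworld(f,u,v,z=None):
    ci=np.load(f'pics/{f}_ci.npy',allow_pickle=True).item(); D=np.load(f'pics/{f}.npy')
    u=np.asarray(u);v=np.asarray(v); z=D[v.astype(int),u.astype(int)] if z is None else z
    a=(u-ci['cx'])/ci['fx'];b=(v-ci['cy'])/ci['fy'];th=np.hypot(a,b)+1e-9;k=np.tan(th)/th
    c=np.stack([a*k*z,b*k*z,z*np.ones_like(a)],-1)
    return (c-np.array(ci['tvec']).ravel())@cv2.Rodrigues(np.array(ci['rvec'],float))[0]
def hsvm(f,lo,hi):
    return cv2.inRange(cv2.cvtColor(cv2.imread(f'pics/{f}.png'),cv2.COLOR_BGR2HSV),lo,hi)>0
E
python3 - <<'E'
from h import *
m=hsvm('w1',(22,120,60),(35,255,255));m[:,:200]=0;m[:,330:]=0;m[:200]=0;m[320:]=0
v,u=np.nonzero(m);w=fworld('w1',u,v)
t=w[abs(w[:,2]-106)<3];print('top',len(t),t.min(0),t.max(0),t.mean(0))
(c,r)=cv2.minEnclosingCircle(t[:,:2].astype(np.float32));print(c,r)
t=w[(w[:,2]>115)&(w[:,2]<140)];print('fin',len(t),t.min(0),t.max(0),np.median(t,0));print(cv2.minAreaRect(t[:,:2].astype(np.float32)))
tt=w[(w[:,2]>130)&(w[:,2]<140)];print(len(tt),cv2.minAreaRect(tt[:,:2].astype(np.float32)))
for p in [(262,274),(276,303),(30,212),(422,250)]:print(p,fworld('w1',*p))
im=cv2.imread('pics/w1.png');cv2.imwrite('pics/c2.png',np.hstack([cv2.resize(im[200:320,200:330],None,fx=3.5,fy=3.5),cv2.resize(im[160:280,0:110],None,fx=3.5,fy=3.5)]))
E
```

```text
top 4740 [500.183  17.443 103.009] [582.928  98.41  108.974] [537.497  59.11  106.72 ]
(542.254638671875, 59.568206787109375) 42.30419921875
fin 380 [552.865  56.16  115.211] [578.936  66.526 138.459] [561.886  62.36  135.381]
((565.9061889648438, 61.22787857055664), (26.002809524536133, 9.770519256591797), 2.63578724861145)
270 ((566.163330078125, 61.23971939086914), (25.487863540649414, 9.770519256591797), 2.6357877254486084)
(262, 274) [556.376  52.367 107.449]
(276, 303) [574.273  62.88  136.878]
(30, 212) [ 441.663 -233.173   75.015]
(422, 250) [588.612 232.146  67.782]
```

View pics/c2.png

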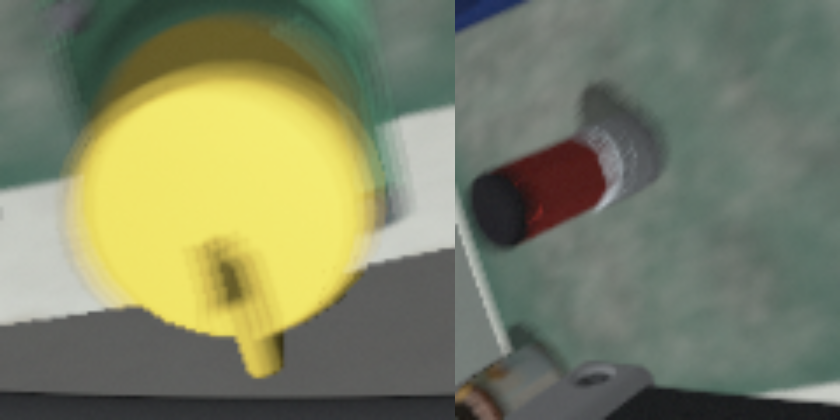

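```bash
cat >> h.py <<'E'
def look(n,f):
    ci=camera_info(n); im,d=get_image(n)
    cv2.imwrite(f'pics/{f}.png',im[:,:,::-1]); np.save(f'pics/{f}.npy',d); np.save(f'pics/{f}_ci.npy',ci,allow_pickle=True)
def down(yaw,tilt=0,about=(0,1,0)):
    c,s=np.cos(yaw),np.sin(yaw); X=[-s,c,0];Z=[0,0,-1]
    return R.from_matrix(np.column_stack([X,np.cross(Z,X),Z]))
E
python3 - <<'E'
from h import *
print(tool()[0]);to([564,70.5,160],down(np.radians(3)))
E
```

```text
[491.631  80.327 225.483]
shift(tool) [ 6.392 72.803 65.427] turn deg [ -0.076   0.643 -15.173]
```

Request:
servo_tool:
  series:
    - [3, 36, 30, 0, 0, -7.6, 0]
    - [-2, 36, 30, 0, 0.6, -7.6, 0]
    - [0, 0, 0, 0, 0, 0, 0]

```text
time: 1.95
tool_pos: [564.7, 65.8, 164.4]
tcp_rot: [-0.0, 0.687, 0.726, -0.001]
ft_force: [-2.3, -0.9, 0.5]
grip_width: 1.002
```

Run:
```python
from h import *
look('wrist','w2')
m=hsvm('w2',(22,120,60),(35,255,255))
v,u=np.nonzero(m);w=fworld('w2',u,v)
t=w[(abs(w[:,2]-106)<3)&(abs(w[:,0]-541)<60)];(c,r)=cv2.minEnclosingCircle(t[:,:2].astype(np.float32));print(c,r)
t=w[(w[:,2]>115)&(w[:,2]<140)&(abs(w[:,0]-541)<60)];print('fin',len(t),t.min(0),t.max(0),np.median(t,0));print(cv2.minAreaRect(t[:,:2].astype(np.float32)))
print(tool()[0], sense()['joint_positions']);to([564,70.5,121],down(np.radians(3)))
```

```text
(540.7180786132812, 70.73574829101562) 42.14250564575195
fin 664 [551.289  66.075 115.285] [577.422  77.117 138.827] [560.783  71.459 135.764]
((564.33837890625, 71.57734680175781), (26.083526611328125, 9.885296821594238), 3.6413238048553467)
[563.261  66.768 166.049] [-0.197  0.572  0.046  1.806 -0.035  0.765  1.491]
shift(tool) [ 3.7    0.995 45.047] turn deg [-0.071  0.017  0.086]
```

Request:
servo_tool:
  series:
    - [4, 1, 20, 0, 0, 0, 0]
    - [1, 0, 20, 0, 0, 0, 0]
    - [0, 0, 5, 0, 0, 0, 100]
  grip_force: 25

```text
time: 2.3
tool_pos: [562.6, 73.8, 122.2]
tcp_rot: [-0.0, 0.689, 0.725, 0.0]
ft_force: [-0.2, -0.1, -0.8]
grip_width: 0.944
```

Run:
```python
from h import *
s=sense();print(s['tool_pos'],s['ft_force'],s['grip_width'])
```

```text
[562.642  73.817 122.223] [-0.21  -0.103 -0.782] 0.9439434373149468
```

Request:
servo_tool:
  series:
    - [-2, 1, 0, 0, 0, 0, 255]
    - [0, 0, 0, 0, 0, 0, 255]
    - [0, 0, 0, 0, 0, 0, 255]
    - [0, 0, 0, 0, 0, 0, 255]
    - [0, 0, 0, 0, 0, 0, 255]
  grip_force: 25

```text
time: 2.8
tool_pos: [563.9, 73.6, 126.5]
tcp_rot: [0.001, 0.689, 0.725, 0.002]
ft_force: [-0.7, -0.3, -0.4]
grip_width: 0.526
```

Run:
```python
from h import *
s=sense();print(s['time'],s['tool_pos'],s['ft_force'],s['grip_width'])
```

```text
2.8 [563.905  73.564 126.546] [-0.703 -0.307 -0.361] 0.525729298665589
```

Request:
servo_tool:
  series:
    - [-2, 0, 5, 0, 0, 0, 255]
    - [0, 0, 0, 0, 0, 0, 255]
    - [0, 0, 0, 0, 0, 0, 255]
    - [0, 0, 0, 0, 0, 0, 255]
    - [0, 0, 0, 0, 0, 0, 255]
  grip_force: 25

```text
time: 3.3
tool_pos: [564.3, 71.0, 121.5]
tcp_rot: [0.001, 0.689, 0.725, 0.002]
ft_force: [0.8, 0.1, -1.0]
grip_width: 0.104
```

Run:
```python
from h import *
s=sense();print(s['time'],s['tool_pos'],s['ft_force'],s['grip_width'])
```

```text
3.3 [564.326  71.009 121.513] [ 0.801  0.061 -0.972] 0.1041542896056169
```

Request:
servo_tool:
  series:
    - [0, -7, -5.5, -5, 0, 0, 255]
    - [0, -7, -5.5, -5, 0, 0, 255]
    - [0, -7, -5.5, -5, 0, 0, 255]
    - [0, 0, 0, 0, 0, 0, 255]

```text
time: 3.7
tool_pos: [546.4, 65.3, 133.4]
tcp_rot: [0.082, 0.686, 0.719, 0.078]
ft_force: [0.6, 0.2, -1.1]
grip_width: 0.105
```

```bash
cat >> h.py <<'E'
def heel():
    s=sense();p,r=tool(s);print('t',s['time'],p,'F',s['ft_force'],'w',s['grip_width'],'tilt',np.degrees(np.arccos(-r.as_matrix()[2,2])),'heel',p+r.apply([0,-66.3,76.5]))
E
python3 -c "
from h import *
heel()"
```

```text
t 3.7 [546.352  65.329 133.353] F [ 0.622  0.203 -1.139] w 0.1049352520492409 tilt 13.028246051896314 heel [499.074  62.149  43.896]
```

Request:
servo_tool:
  series:
    - [2, -7, -5.5, -5, 0, 0, 255]
    - [1, -7, -5.5, -5, 0, 0, 255]
    - [0, 0, 0, 0, 0, 0, 255]

```text
time: 4.0
tool_pos: [544.0, 63.4, 134.7]
tcp_rot: [0.107, 0.685, 0.715, 0.09]
ft_force: [-2.9, 3.1, 0.9]
grip_width: 0.103
```

Run:
```python
from h import *
heel();look('scene','s2')
im=cv2.imread('pics/s2.png');cv2.imwrite('pics/c3.png',cv2.resize(im[110:300,110:350],None,fx=3,fy=3))
```

```text
t 4.0 [544.041  63.388 134.725] F [-2.95   3.133  0.882] w 0.10265782443922099 tilt 16.0533900067311 heel [501.483  59.015  42.977]
```

View pics/c3.png

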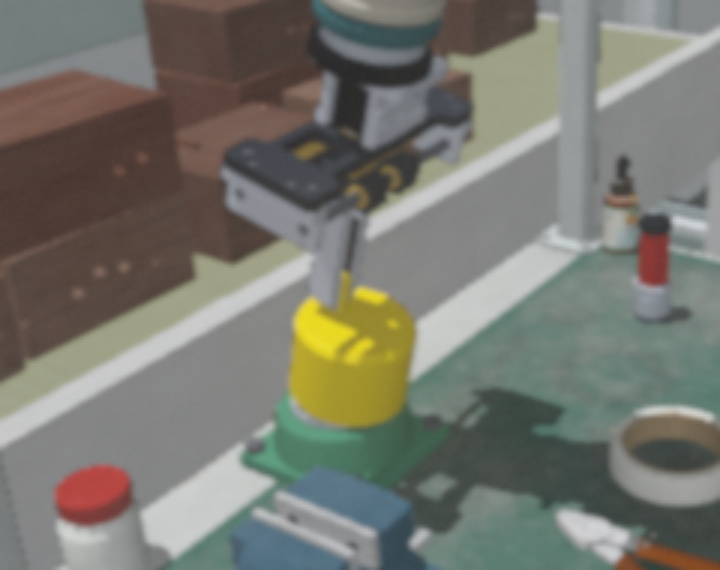

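The crop shows the cover gripped by its fin at (345,295), slightly tipped. The boss shows white at (290,405) under its left side. I'll measure the real tilt.

```bash
cat >> h.py <<'E'
def tiltplane(f,fw=world):
    m=hsvm(f,(22,120,60),(35,255,255));v,u=np.nonzero(m);w=fw(f,u,v)
    w=w[(abs(w[:,0]-530)<70)&(abs(w[:,1]-65)<70)&(w[:,2]<190)&(w[:,2]>40)]
    best=None;rng=np.random.default_rng(0)
    for _ in range(800):
        a,b,c=w[rng.choice(len(w),3,False)];n=np.cross(b-a,c-a)
        if np.linalg.norm(n)<50:continue
        n/=np.linalg.norm(n);n*=np.sign(n[2])
        if n[2]<.75:continue
        k=(abs((w-a)@n)<1.5);
        if best is None or k.sum()>best[0]:best=(k.sum(),k)
    q=w[best[1]];n=np.linalg.svd(q-q.mean(0))[2][2];n*=np.sign(n[2]);print('plane',len(q),n,np.degrees(np.arccos(n[2])),q.mean(0))
E
python3 - <<'E'
from h import *
heel();tiltplane('scene0');tiltplane('s2')
look('wrist','w3');tiltplane('w3',fworld)
E
```

```text
t 4.05 [544.027  63.458 134.502] F [-1.789  5.007  0.543] w 0.10382781445009691 tilt 15.993119581055696 heel [501.372  59.08   42.8  ]
plane 474 [0.001 0.011 1.   ] 0.6247129283943283 [536.036  74.355 105.703]
plane 578 [-0.23   0.008  0.973] 13.32797837424666 [519.667  66.631 112.888]
plane 11329 [-0.236  0.008  0.972] 13.635640557773224 [517.47   63.49  112.876]
```

Request:
servo_tool:
  series:
    - [4, -4, -4, -4, 0, 0, 255]
    - [3, -6, -5, -5, 0, 0, 255]
    - [1, 0, 0, 0, 0, 0, 255]
    - [1, 0, 0, 0, 0, 0, 255]

```text
time: 4.5
tool_pos: [541.5, 64.0, 135.4]
tcp_rot: [0.131, 0.683, 0.711, 0.103]
ft_force: [-1.7, 2.1, 0.2]
grip_width: 0.102
```

Run:
```python
from h import *
heel()
look('wrist','w3');tiltplane('w3',fworld);heel()
```

```text
t 4.5 [541.507  63.975 135.386] F [-1.691  2.141  0.177] w 0.10238338916396494 tilt 19.156406977523908 heel [503.869  58.513  41.569]
plane 11447 [-0.251  0.026  0.968] 14.59556332206495 [515.249  63.524 113.294]
t 4.55 [541.241  64.145 135.162] F [-0.666  4.599  0.398] w 0.09977014481367186 tilt 19.128092954190432 heel [503.559  58.691  41.363]
```

Run:
```python
from h import *
s=sense();print(s['joint_positions'],s['joint_torque'],s['wrist_torque'])
```

```text
[-0.093  0.505 -0.208  2.206  1.063  0.246  0.336] [  2.296 -41.211   1.341 -11.415   0.732   1.113   0.049] [1.253 0.834 0.329]
```

View pics/w3.png

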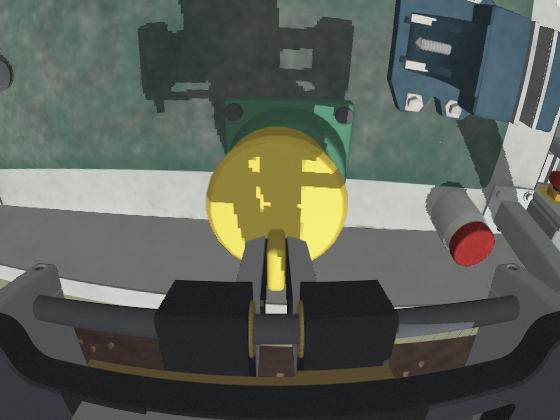

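The wrist view shows the fin held between the pads at (275,250), with the cover tipped. Its tilt is 14.6°, or 0.25 rad, and the computed heel height is about 44.6 mm, so step 1 should be met. Joint 6 is near its lower limit, so I'll lift straight up from here.

Request:
servo_tool:
  series:
    - [2, 8, -22, 0, 0, 0, 255]
    - [1, 8, -22, 0, 0, 0, 255]
    - [1, 8, -22, 0, 0, 0, 255]
    - [0, 8, -22, 0, 0, 0, 255]
  grip_force: 40

```text
time: 4.95
tool_pos: [538.7, 65.6, 224.8]
tcp_rot: [0.127, 0.686, 0.711, 0.091]
ft_force: [0.3, -1.0, -1.8]
grip_width: 0.103
```

Run:
```python
from h import *
heel();print(sense()['joint_positions'])
```

```text
t 4.95 [538.734  65.598 224.77 ] F [ 0.268 -1.02  -1.785] w 0.10258059921986715 tilt 18.019272043686847 heel [499.057  59.343 131.848]
[ 0.15   0.379 -0.538  2.088  0.688  0.54   0.712]
```

Run:
```python
from h import *
to([514,-85,225],down(0)*R.from_rotvec([np.radians(-4.5),0,0]))
p,r=tool();print(r.as_matrix())
```

```text
shift(tool) [-149.654  -29.903   -1.053] turn deg [13.283  2.837  2.142]
[[-0.027  0.952  0.306]
 [ 0.998  0.043 -0.045]
 [-0.056  0.304 -0.951]]
```

Request:
servo_tool:
  series:
    - [-40, -7, 0, 3.5, 1, 0.5, 255]
    - [-40, -7, 0, 3.5, 1, 0.5, 255]
    - [-40, -7, 0, 3.5, 1, 0.5, 255]
    - [-30, -7, 0, 3, 0, 0.5, 255]
    - [0, 0, 0, 0, 0, 0, 255]

```text
time: 5.45
tool_pos: [513.3, -92.5, 224.3]
tcp_rot: [0.017, 0.706, 0.708, 0.024]
ft_force: [0.1, 0.7, -2.0]
grip_width: 0.105
```

```bash
cat >> h.py <<'E'
def plane2(f,fw,lo,hi):
    m=hsvm(f,(22,120,60),(35,255,255));v,u=np.nonzero(m);w=fw(f,u,v)
    k=np.all((w>lo)&(w<hi),1);w=w[k]
    rng=np.random.default_rng(0);best=None
    for _ in range(800):
        a,b,c=w[rng.choice(len(w),3,False)];n=np.cross(b-a,c-a)
        if np.linalg.norm(n)<50:continue
        n/=np.linalg.norm(n);n*=np.sign(n[2])
        if n[2]<.75:continue
        k=(abs((w-a)@n)<1.5)
        if best is None or k.sum()>best[0]:best=(k.sum(),k)
    q=w[best[1]];n=np.linalg.svd(q-q.mean(0),full_matrices=False)[2][2];n*=np.sign(n[2])
    c,r=cv2.minEnclosingCircle(q[:,:2].astype(np.float32));print('plane',len(q),n,np.degrees(np.arccos(n[2])),q.mean(0),'circ',c,r)
E
python3 - <<'E'
from h import *
heel();look('wrist','w4');p=tool()[0]
plane2('w4',fworld,p-[110,80,90],p+[60,80,10])
heel();to([514,-85,90],down(0)*R.from_rotvec([np.radians(-4.5),0,0]))
E
```

```text
t 5.45 [513.305 -92.477 224.278] F [ 0.058  0.702 -2.006] w 0.10462614864872087 tilt 3.352381521398467 heel [451.533 -91.955 144.078]
plane 11405 [ 0.013 -0.012  1.   ] 1.0074798701281282 [482.009 -91.037 209.789] circ (488.7901306152344, -91.04132843017578) 40.912479400634766
t 5.5 [513.126 -90.33  224.274] F [ 0.573  0.592 -2.083] w 0.10346309034073524 tilt 3.406618859802208 heel [451.42  -89.894 144.023]
shift(tool) [  4.014  -6.971 134.141] turn deg [-1.141 -0.58   0.284]
```

Request:
servo_tool:
  series:
    - [0, -3, 45, 0, 0, 0, 255]
    - [0, -3, 45, 0, 0, 0, 255]
    - [0, -2, 35, 0, 0, 0, 255]
    - [0, 0, 0, 0, 0, 0, 255]

```text
time: 5.9
tool_pos: [512.5, -87.7, 95.9]
tcp_rot: [0.017, 0.705, 0.709, 0.024]
ft_force: [0.6, 0.2, -0.8]
grip_width: 0.102
```

Run:
```python
from h import *
heel();look('wrist','w5');p=tool()[0]
plane2('w5',fworld,p-[110,80,60],p+[60,80,10]);heel()
```

```text
t 5.9 [512.533 -87.721  95.946] F [ 0.55   0.167 -0.808] w 0.10235493175077713 tilt 3.3739029057402985 heel [450.769 -87.21   15.741]
plane 11105 [ 0.014 -0.013  1.   ] 1.096072344603725 [481.72  -87.061  81.477] circ (488.6333923339844, -86.4013442993164) 40.894290924072266
t 5.95 [514.185 -87.454  97.996] F [ 0.49  -0.079 -2.248] w 0.10551899807723142 tilt 3.573568668229193 heel [452.708 -86.972  17.571]
```

Request:
servo_tool:
  series:
    - [0, -1, 14, 0, 0, 0, 255]
    - [0, 0, 8, 0, 0, 0, 255]
    - [0, 0, 1, 0, 0, 0, 255]

```text
time: 6.25
tool_pos: [518.0, -85.4, 79.1]
tcp_rot: [0.02, 0.704, 0.71, 0.027]
ft_force: [-0.9, -0.0, -0.1]
grip_width: 0.103
```

Run:
```python
from h import *
heel()
```

```text
t 6.25 [517.971 -85.433  79.09 ] F [-0.945 -0.015 -0.065] w 0.10349299661166274 tilt 3.926260170955338 heel [457.004 -85.177  -1.724]
```

Request:
servo_tool:
  series:
    - [0, 0, 4, 0, 0, 0, 255]
    - [0, 0, 2, 0, 0, 0, 255]

```text
time: 6.45
tool_pos: [519.9, -84.7, 76.3]
tcp_rot: [0.022, 0.703, 0.71, 0.028]
ft_force: [-5.9, 2.2, 18.3]
grip_width: 0.105
```

Run:
```python
from h import *
heel()
```

```text
t 6.45 [519.887 -84.705  76.304] F [-5.903  2.19  18.286] w 0.10544642144378298 tilt 4.126000512995201 heel [459.219 -84.576  -4.735]
```

In contact with the bench, so I'll release and rise.

Request:
servo_tool:
  series:
    - [0, 0, 0, 0, 0, 0, 180]
    - [0, 0, 0, 0, 0, 0, 150]
    - [0, 0, 0, 0, 0, 0, 100]
    - [0, 0, 0, 0, 0, 0, 100]

```text
time: 6.85
tool_pos: [522.3, -84.9, 79.4]
tcp_rot: [0.025, 0.703, 0.71, 0.03]
ft_force: [-0.4, -0.6, -0.2]
grip_width: 0.408
```

Request:
servo_tool:
  series:
    - [0, 1, -20, 0, 0, 0, 100]
    - [0, 2, -45, 0, 0, 0, 50]
    - [0, 2, -45, 0, 0, 0, 0]
    - [0, 2, -40, 0, 0, 0, 0]
    - [0, 0, 0, 0, 0, 0, 0]

```text
time: 7.35
tool_pos: [517.2, -85.7, 233.6]
tcp_rot: [0.023, 0.703, 0.71, 0.029]
ft_force: [0.6, 0.1, -0.2]
grip_width: 0.833
```

Run:
```python
from h import *
heel();look('wrist','w6')
plane2('w6',fworld,[430,-140,30],[570,-30,100])
ci=camera_info('wrist');print(ci['rvec'])
```

```text
t 7.35 [517.176 -85.704 233.58 ] F [ 0.559  0.125 -0.189] w 0.8333558903515105 tilt 4.240878639874047 heel [456.666 -85.57  152.424]
plane 3985 [-0.     0.001  1.   ] 0.07599260563485284 [492.882 -83.21   61.472] circ (495.293212890625, -83.19273376464844) 40.85890197753906
[-2.04  -2.056 -0.35 ]
```

View pics/w6.png

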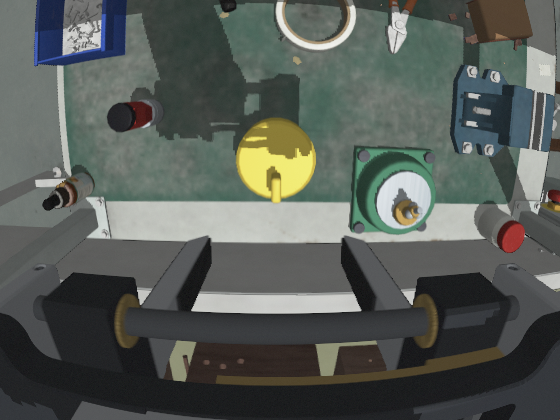

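The wrist view shows the cover upright on the bench at (276,160) and the nipple on its boss at (407,210). The block's bolts are at (362,155), (424,155), (358,228) and (420,226), and the gun is at (125,117).

Run:
```python
from h import *
pts=[(362,155),(424,155),(358,228),(420,226)]
W=np.array([fworld('w6',*p) for p in pts]);print('bolts',W,'ctr',W.mean(0))
for a,b in[(0,1),(2,3),(0,2),(1,3)]:
    d=W[b]-W[a];print(a,b,np.linalg.norm(d[:2]),np.degrees(np.arctan2(d[1],d[0])))
# boss: seat-level white points & nipple brass points
m=hsvm('w6',(8,80,40),(28,255,255));m[:190]=0;m[232:]=0;m[:,390:430][:,:]=m[:,390:430];m[:,:388]=0;m[:,432:]=0
v,u=np.nonzero(m);w=fworld('w6',u,v)
print(len(u))
for lo,hi in[(52,58),(58,66),(66,74),(74,82),(82,90),(90,100)]:
    k=(w[:,2]>=lo)&(w[:,2]<hi);print(lo,hi,k.sum(),w[k].mean(0) if k.any() else'', [u[k].mean(),v[k].mean()] if k.any() else '')
D=np.load('pics/w6.npy')
v,u=np.mgrid[165:245,360:445];u=u.ravel();v=v.ravel();w=fworld('w6',u,v);b=w[abs(w[:,2]-51)<2.0];c,r=cv2.minEnclosingCircle(b[:,:2].astype(np.float32));print('boss',len(b),c,r)
b=w[abs(w[:,2]-14)<2];print('plate',cv2.minAreaRect(b[:,:2].astype(np.float32)))
b=w[(w[:,2]>62)&(w[:,2]<105)];print('nip all',len(b),b.min(0),b.max(0))
# gun
v,u=np.mgrid[90:150,95:180];u=u.ravel();v=v.ravel();w=fworld('w6',u,v)
b=w[abs(w[:,2]-98)<3];print('knob',len(b),b.mean(0),cv2.minEnclosingCircle(b[:,:2].astype(np.float32)))
im=cv2.imread('pics/w6.png')
cv2.imwrite('pics/c4.png',np.hstack([cv2.resize(im[165:245,350:440],None,fx=4.4,fy=4.4,interpolation=cv2.INTER_CUBIC),cv2.resize(im[80:160,95:185],None,fx=4.4,fy=4.4,interpolation=cv2.INTER_CUBIC)]))
```

```text
bolts [[493.585  20.556  20.818]
 [490.744 106.81   14.576]
 [587.69   23.515  21.361]
 [585.624 111.891  21.502]] ctr [539.411  65.693  19.564]
0 1 86.30106450212617 91.88631478675254
2 3 88.40044763238768 91.33916153018782
0 2 94.15207725245159 1.801103111917421
1 3 95.01627283324143 3.0654801660023563
371
52 58 29 [544.905  62.086  55.935] [np.float64(399.6896551724138), np.float64(205.24137931034483)]
58 66 157 [549.113  61.022  61.924] [np.float64(400.21656050955414), np.float64(210.36305732484075)]
66 74 111 [557.24   66.837  68.035] [np.float64(405.6756756756757), np.float64(218.77477477477478)]
74 82 11 [540.857  63.701  79.495] [np.float64(409.0), np.float64(208.63636363636363)]
82 90 59 [543.04   66.656  85.138] [np.float64(413.0508474576271), np.float64(212.25423728813558)]
90 100 1 [543.217  69.34   90.15 ] [np.float64(417.0), np.float64(214.0)]
boss 1854 (540.8661499023438, 69.2120361328125) 36.42063522338867
plate ((550.7197875976562, 72.77145385742188), (91.21382141113281, 100.84333801269531), 2.1650235652923584)
nip all 438 [534.028  54.904  62.003] [567.252  81.086  97.28 ]
knob 608 [ 442.232 -236.132   98.273] ((442.2507019042969, -237.0225067138672), 14.913663864135742)
```

View pics/c4.png

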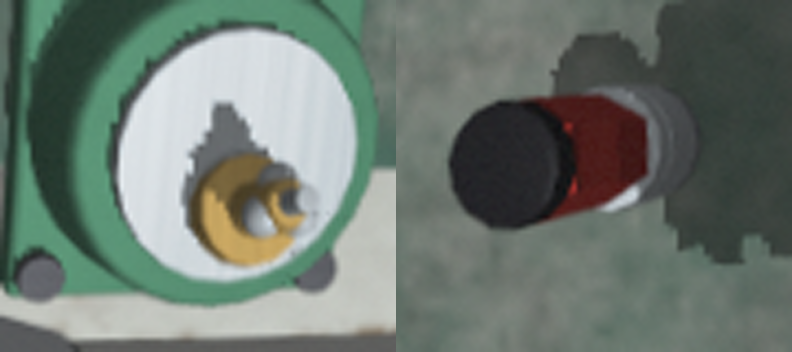

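The crops show the brass collar with the nipple leaning back toward the robot (boss ring centre at (235,155) in the crop), and the gun's hexagon with one flat facing image right, which is world ±y. The gun axis is near (442,-236.5), so a grasp with the jaws along y fits. I'll tilt the tool by about 18° relative to the gun, so it's nearly vertical at the nipple and clear of the joint 6 limit.

Run:
```python
from h import *
Rt=down(0)*R.from_rotvec([np.radians(18),0,0]);print(Rt.as_matrix()[:,2]);p,r=tool();print(p)
to([476.6,-236.5,175],Rt)
# hex orientation from red points
m=hsvm('w6',(0,120,30),(8,255,255))|hsvm('w6',(172,120,30),(180,255,255));m[:85]=0;m[155:]=0;m[:,:100]=0;m[:,185:]=0
v,u=np.nonzero(m);w=fworld('w6',u,v);w=w[(w[:,2]>40)&(w[:,2]<84)]
d=w[:,:2]-[442.2,-236.7];a=np.degrees(np.arctan2(d[:,1],d[:,0]));rr=np.hypot(*d.T)
for k in range(-20,200,10):
    q=(a>=k)&(a<k+10)
    if q.sum()>3:print(k+5,q.sum(),np.median(rr[q]))
```

```text
[-0.309  0.    -0.951]
[515.623 -86.07  231.315]
shift(tool) [-150.562  -44.191   51.976] turn deg [21.987 -0.462  0.615]
15 6 13.143990202239646
25 12 12.871485915234388
35 7 12.9342290330561
45 13 13.365099752342298
55 17 14.121055592608155
65 34 13.535605001441704
75 31 12.628554166073076
85 33 12.216602160181008
95 29 12.174029793569797
105 30 12.494409551483791
115 39 13.479757200567951
125 19 13.906563078737129
135 16 12.903961825639778
145 17 12.277897043429553
155 18 12.481819251291434
165 14 12.966368177076912
175 16 13.690808042414252
```

Request:
servo_tool:
  series:
    - [-40, -12, 5, 5.5, 0, 0, 0]
    - [-40, -12, 8, 5.5, 0, 0, 0]
    - [-40, -10, 10, 5.5, 0, 0, 0]
    - [-30, -5, 15, 5.5, 0, 0, 0]
    - [0, 0, 0, 0, 0, 0, 0]

```text
time: 7.9
tool_pos: [469.0, -241.2, 188.5]
tcp_rot: [-0.12, 0.692, 0.702, -0.116]
ft_force: [-0.3, -0.9, -0.8]
grip_width: 1.001
```

Run:
```python
from h import *
heel();print(sense()['joint_positions']);look('wrist','w7')
v,u=np.mgrid[0:420,0:560];u=u.ravel();v=v.ravel()
w=fworld('w7',u,v);b=w[(abs(w[:,2]-98)<3)&(np.hypot(w[:,0]-442,w[:,1]+236)<25)];print('knob',len(b),b.mean(0),cv2.minEnclosingCircle(b[:,:2].astype(np.float32)))
Rt=down(0)*R.from_rotvec([np.radians(18),0,0]);to([476.6,-236.5,167.5],Rt)
```

```text
t 7.9 [ 468.951 -241.238  188.544] F [-0.283 -0.938 -0.789] w 1.0010286885710977 tilt 19.236182538079397 heel [ 381.156 -242.022  138.152]
[ 0.697  0.726 -0.605  1.594  0.45   1.307  1.534]
knob 938 [ 442.24  -237.862   98.318] ((442.2153015136719, -237.75540161132812), 14.85878849029541)
shift(tool) [ 2.073 14.238 18.78 ] turn deg [-1.074 -0.225  1.02 ]
```

Request:
servo_tool:
  series:
    - [1, 14, 19, -1, 0, 1, 0]
    - [0, 0, 0, 0, 0, 0, 0]

```text
time: 8.15
tool_pos: [476.1, -234.8, 165.9]
tcp_rot: [-0.113, 0.698, 0.699, -0.109]
ft_force: [-0.6, 0.6, 0.6]
grip_width: 1.0
```

Run:
```python
from h import *
Rt=down(0)*R.from_rotvec([np.radians(18),0,0]);heel();to([439.7,-237.3,53.4],Rt)
```

```text
t 8.15 [ 476.076 -234.807  165.921] F [-0.557  0.624  0.644] w 0.9996037069627186 tilt 18.052286983279455 heel [ 389.336 -234.555  113.728]
shift(tool) [ -3.158   0.269 118.238] turn deg [-0.049 -0.322  0.153]
```

Request:
servo_tool:
  series:
    - [-3, 0, 35, 0, 0, 0, 0]
    - [0, 0, 35, 0, 0, 0, 0]
    - [0, 0, 35, 0, 0, 0, 0]
    - [0, 0, 0, 0, 0, 0, 0]

```text
time: 8.55
tool_pos: [445.0, -232.3, 68.5]
tcp_rot: [-0.11, 0.695, 0.703, -0.106]
ft_force: [0.1, 0.1, 0.8]
grip_width: 1.0
```

Run:
```python
from h import *
Rt=down(0)*R.from_rotvec([np.radians(18),0,0]);heel();to([439.7,-237.3,53.4],Rt)
```

```text
t 8.55 [ 445.045 -232.318   68.502] F [0.129 0.118 0.806] w 1.0004705231228213 tilt 17.617486038878244 heel [ 358.705 -232.812   15.652]
shift(tool) [-5.03  -0.581 15.995] turn deg [ 0.385 -0.192  0.652]
```

Request:
servo_tool:
  series:
    - [-5, -0.5, 12, 0, 0, 0.6, 60]
    - [-1, 0, 2, 0, 0, 0, 100]
    - [0, 0, 0, 0, 0, 0, 120]
  grip_force: 40

```text
time: 8.85
tool_pos: [443.8, -237.8, 58.8]
tcp_rot: [-0.106, 0.698, 0.7, -0.105]
ft_force: [0.5, -0.1, 0.7]
grip_width: 0.78
```

Run:
```python
from h import *
Rt=down(0)*R.from_rotvec([np.radians(18),0,0]);heel();to([439.7,-237.3,53.4],Rt)
```

```text
t 8.85 [ 443.763 -237.798   58.824] F [ 0.503 -0.124  0.74 ] w 0.7803405410413305 tilt 17.23190894484986 heel [ 357.776 -237.858    5.398]
shift(tool) [ 0.496 -2.272  6.384] turn deg [ 0.768 -0.064  0.128]
```

Request:
servo_tool:
  series:
    - [0.5, -2, 5.5, 0.8, 0, 0, 140]
    - [0, -1, 2, 0, 0, 0, 170]
    - [0, 0, 1, 0, 0, 0, 170]

```text
time: 9.15
tool_pos: [440.5, -237.7, 53.3]
tcp_rot: [-0.109, 0.698, 0.699, -0.11]
ft_force: [-0.2, -0.4, -0.1]
grip_width: 0.523
```

Run:
```python
from h import *
Rt=down(0)*R.from_rotvec([np.radians(18),0,0]);heel();to([439.7,-237.3,53.4],Rt)
```

```text
t 9.15 [ 440.462 -237.665   53.339] F [-0.225 -0.382 -0.126] w 0.5230660043309913 tilt 17.821209873647746 heel [ 353.931 -237.812    0.801]
shift(tool) [ 0.366 -0.743  0.175] turn deg [0.179 0.029 0.094]
```

Centred on the gun, so I'll close.

Request:
servo_tool:
  series:
    - [0, -0.7, 0, 0, 0, 0, 255]
    - [0, 0, 0, 0, 0, 0, 255]
    - [0, 0, 0, 0, 0, 0, 255]
    - [0, 0, 0, 0, 0, 0, 255]
  grip_force: 60

```text
time: 9.55
tool_pos: [440.0, -237.7, 53.7]
tcp_rot: [-0.109, 0.698, 0.699, -0.11]
ft_force: [0.4, 0.4, -0.9]
grip_width: 0.291
```

Run:
```python
from h import *
heel()
```

```text
t 9.55 [ 439.963 -237.674   53.739] F [ 0.433  0.386 -0.94 ] w 0.29127383084173564 tilt 17.80029365499855 heel [ 353.451 -237.839    1.169]
```

Request:
servo_tool:
  series:
    - [0, 0, 0, 0, 0, 0, 255]
    - [0, 0, 0, 0, 0, 0, 255]
    - [0, -7, -20, 0, 0, 0, 255]
    - [0, 0, 0, 0, 0, 0, 255]
  grip_force: 60

```text
time: 9.95
tool_pos: [439.2, -237.4, 74.5]
tcp_rot: [-0.11, 0.698, 0.699, -0.109]
ft_force: [-0.0, 0.0, -2.2]
grip_width: 0.295
```

Run:
```python
from h import *
heel()
```

```text
t 9.95 [ 439.239 -237.358   74.504] F [-0.038  0.007 -2.199] w 0.2949835438212654 tilt 17.828101582847246 heel [ 352.702 -237.475   21.976]
```

Request:
servo_tool:
  series:
    - [0, -14, -44, 0, 0, 0, 255]
    - [0, -14, -44, 0, 0, 0, 255]
    - [0, -14, -44, 0, 0, 0, 255]
    - [35, 5, 0, -2, 0, 0, 255]
    - [40, 5, 0, -3, 0, 0, 255]

```text
time: 10.45
tool_pos: [448.9, -166.5, 208.4]
tcp_rot: [-0.081, 0.706, 0.699, -0.079]
ft_force: [0.0, -0.2, -3.2]
grip_width: 0.291
```

Request:
servo_tool:
  series:
    - [40, 5, 0, -3, 0, 0, 255]
    - [40, 5, 0, -3, 0, 0, 255]
    - [40, 8, 0, -3, 0, 0, 255]
    - [40, 8, 0, -3, 0, 0, 255]
    - [30, 8, 0, -3, 0, 0, 255]

```text
time: 10.95
tool_pos: [484.0, 30.0, 202.6]
tcp_rot: [0.014, 0.711, 0.702, 0.017]
ft_force: [0.4, -0.0, -2.2]
grip_width: 0.294
```

```bash
cat >> h.py <<'E'
R0=down(0)*R.from_rotvec([np.radians(17.82),0,0])   # tool at grasp
Mt=R0.inv().apply([442.2-440.0,-237.4+237.6,-53.6]); At=R0.inv().apply([0,0,1.])
def gun():
    p,r=tool();m=p+r.apply(Mt);a=r.apply(At);return m,a
def goal(N,n,off):   # gun mouth at N+off*n, axis n
    n=np.array(n)/np.linalg.norm(n);Rq=R.align_vectors([n],[[0,0,1]])[0] if 0 else R.from_rotvec(np.cross([0,0,1],n)/np.linalg.norm(np.cross([0,0,1],n))*np.arccos(n[2]))
    Rt=Rq*R0;P=np.array(N)+off*n-Rt.apply(Mt);print('goal TCP',P);to(P,Rt)
    m,a=gun();e=m-N;print('mouth along',e@n,'lateral',e-(e@n)*n,'ang',np.degrees(np.arccos(min(1,a@n))))
n0=np.array([-np.sin(np.radians(24))*np.cos(np.radians(2.5)),-np.sin(np.radians(24))*np.sin(np.radians(2.5)),np.cos(np.radians(24))])
E
python3 - <<'E'
from h import *
heel();print(sense()['joint_positions']);goal([557,69.3,63],n0,60)
E
```

```text
t 10.95 [484.026  30.035 202.603] F [ 0.378 -0.027 -2.159] w 0.29352472264106605 tilt 2.5715254993009786 heel [421.216  31.188 123.221]
[ 0.369  0.464 -0.688  2.01   0.434  0.766  0.984]
goal TCP [508.829  67.093 165.881]
shift(tool) [37.197 22.666 37.943] turn deg [-3.591  0.822 -0.874]
mouth along 104.25614085077983 lateral [ -9.879 -37.248  -5.118] ang 3.7415215701834637
```

Request:
servo_tool:
  series:
    - [18, 6, 5, -2, 0.4, -0.4, 255]
    - [16, 6, 5, -1.5, 0.4, -0.4, 255]
    - [0, 0, 0, 0, 0, 0, 255]

```text
time: 11.25
tool_pos: [494.5, 71.1, 192.1]
tcp_rot: [0.03, 0.702, 0.71, 0.045]
ft_force: [0.2, 0.1, -2.6]
grip_width: 0.291
```

Run:
```python
from h import *
look('wrist','w8');look('scene','s3')
heel();goal([557,69.3,63],n0,60)
v,u=np.mgrid[0:420,0:560];u=u.ravel();v=v.ravel()
w=fworld('w8',u,v);k=(np.hypot(w[:,0]-541,w[:,1]-69)<45)
b=w[k&(abs(w[:,2]-51)<2)];print('boss',len(b),cv2.minEnclosingCircle(b[:,:2].astype(np.float32)) if len(b) else '')
for z in range(56,104,6):
    q=k&(w[:,2]>=z)&(w[:,2]<z+6);print(z,q.sum(),w[q].mean(0) if q.any() else '',u[q].mean() if q.any() else'',v[q].mean() if q.any() else'')
a=cv2.imread('pics/w8.png')[60:330,140:420];c=cv2.imread('pics/s3.png')[110:290,130:320]
cv2.imwrite('pics/c5.png',np.hstack([cv2.resize(a,(400,386)),cv2.resize(c,(400,386),interpolation=cv2.INTER_CUBIC)]))
```

```text
t 11.35 [494.672  68.163 192.2  ] F [-0.376 -0.782 -3.36 ] w 0.2974596771274906 tilt 6.135734353236687 heel [436.788  69.146 109.155]
goal TCP [508.829  67.093 165.881]
shift(tool) [-1.677 11.299 27.637] turn deg [-0.118 -0.058  0.301]
mouth along 89.7735136059298 lateral [-2.16   1.746 -0.927] ang 0.18870985741688912
boss 2243 ((539.5047607421875, 69.3066635131836), 35.53462600708008)
56 57 [540.75   64.616  58.673] 264.6842105263158 231.24561403508773
62 0   
68 0   
74 0   
80 0   
86 0   
92 0   
98 0
```

View pics/c5.png

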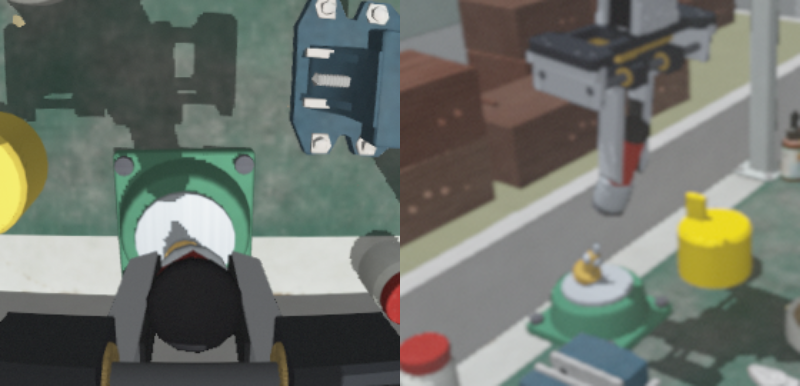

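The crops show the gun held in line above the nipple. In the scene crop its nose is at (612,200) and the nipple tip at (597,245), and the cover stands upright at (713,245). I'll fit the nipple position from the point clouds.

Run:
```python
from h import *
from scipy.optimize import least_squares
def cloud(f,fw,s=1):
    v,u=np.mgrid[0:420,0:560];w=fw(f,u.ravel(),v.ravel());return w[np.isfinite(w).all(1)]
def sdf(P,x):
    th=np.radians(24);ps=x[2];n=np.array([-np.sin(th)*np.cos(ps),-np.sin(th)*np.sin(ps),np.cos(th)])
    d=P-np.array([x[0],x[1],63]);s=d@n;r=np.linalg.norm(d-s[:,None]*n,axis=1)
    def cyl(s0,s1,R_):
        a=np.maximum(s0-s,s-s1);b=r-R_;return np.where((a<0)&(b<0),np.maximum(a,b),np.hypot(np.maximum(a,0),np.maximum(b,0)))
    return np.min([cyl(-12,0,15),cyl(-1,22,7.5),cyl(-1,35,3.5)],0)
for f,fw in(('w6',fworld),('scene0',None),('s3',world)):
    if fw is None:continue
    P=cloud(f,fw);b=P[(abs(P[:,2]-51)<2)&(np.hypot(P[:,0]-541,P[:,1]-69)<40)];c,_=cv2.minEnclosingCircle(b[:,:2].astype(np.float32))
    P=P[(np.hypot(P[:,0]-541,P[:,1]-69)<42)&(P[:,2]>55)&(P[:,2]<98)]
    for x0 in([557,69,.04],[550,69,.04]):
        r=least_squares(lambda x:np.r_[sdf(P,x),(x[2]-.044)*30],x0,loss='soft_l1')
        print(f,'boss',c,len(P),r.x,r.cost/len(P))
m=hsvm('s3',(10,90,60),(30,255,255));
```

```text
w6 boss (540.8661499023438, 69.2120361328125) 549 [551.078  69.444   0.037] 0.3568254884837013
w6 boss (540.8661499023438, 69.2120361328125) 549 [551.078  69.444   0.037] 0.3568254884882486
s3 boss (539.8834228515625, 68.88799285888672) 180 [550.92   68.481  -0.019] 0.4653130563392262
s3 boss (539.8834228515625, 68.88799285888672) 180 [550.92   68.481  -0.019] 0.4653130563393313
```

Run:
```python
from h import *
from scipy.optimize import least_squares
m,a=gun();print('pred',m,a)
v,u=np.mgrid[0:420,0:560];w=world('s3',u.ravel(),v.ravel())
red=(hsvm('s3',(0,110,30),(8,255,255))|hsvm('s3',(172,110,30),(180,255,255))).ravel()
d=w-m;s=d@a;r=np.linalg.norm(d-s[:,None]*a,axis=1)
k=((r<24)&(s>-6)&(s<36))|((r<22)&(s>36)&(s<90)&red)
P=w[k];print(k.sum(),(k&red).sum())
def f(x):
    M=m+x[:3];A=a+np.array([x[3],x[4],0]);A/=np.linalg.norm(A)
    d=P-M;s=d@A;r=np.linalg.norm(d-s[:,None]*A,axis=1)
    def cyl(s0,s1,R_):
        p=np.maximum(s0-s,s-s1);b=r-R_;return np.where((p<0)&(b<0),np.maximum(p,b),np.hypot(np.maximum(p,0),np.maximum(b,0)))
    return np.r_[np.minimum(cyl(0,37,17),cyl(37,86,13.6)),x[:3]*.3,x[3:]*20]
q=least_squares(f,np.zeros(5),loss='soft_l1');A=a+np.r_[q.x[3:],0];A/=np.linalg.norm(A)
print(q.x,q.cost/len(P),'axis off n0 deg',np.degrees(np.arccos(A@n0)),A)
goal([551,69.2,63],n0,45)
```

```text
pred [518.36   69.454 144.085] [-0.404 -0.02   0.914]
328 94
[-1.555 -0.659  0.744  0.011  0.029] 0.2985169780381536 axis off n0 deg 1.6771583780227894 [-0.396  0.009  0.918]
goal TCP [508.925  67.259 152.178]
shift(tool) [-1.761  9.951 41.274] turn deg [-0.118 -0.058  0.301]
mouth along 87.33364232610847 lateral [2.848 1.803 1.302] ang 0.18870985741688912
```

Request:
servo_tool:
  series:
    - [-1, 5, 21, 0, 0, 0.3, 255]
    - [-1, 5, 18, 0, 0, 0, 255]
    - [0, 0, 0, 0, 0, 0, 255]

```text
time: 11.65
tool_pos: [509.5, 61.7, 153.2]
tcp_rot: [0.031, 0.708, 0.705, 0.042]
ft_force: [-0.7, -0.4, -2.7]
grip_width: 0.292
```

Run:
```python
from h import *
heel();goal([551,69.2,63],n0,20)
```

```text
t 11.65 [509.482  61.726 153.22 ] F [-0.71  -0.442 -2.697] w 0.2923543166925267 tilt 6.0047081610010276 heel [451.46   63.184  70.279]
goal TCP [519.083  67.703 129.339]
shift(tool) [ 5.64   7.05  24.833] turn deg [-0.213  0.178 -0.382]
mouth along 45.81495262197031 lateral [ 0.712 -5.797  0.204] ang 0.35686110579986624
```

Request:
servo_tool:
  series:
    - [6, 0, 0, 0, 0, 0, 255]
    - [0, 2, 6, 0, 0, 0, 255]
    - [0, 0, 0, 0, 0, 0, 255]

```text
time: 11.95
tool_pos: [512.3, 66.0, 148.1]
tcp_rot: [0.031, 0.709, 0.703, 0.041]
ft_force: [-1.2, 0.6, -2.7]
grip_width: 0.288
```

Run:
```python
from h import *
heel();goal([551,69.2,63],n0,20)
```

```text
t 11.95 [512.326  66.016 148.069] F [-1.204  0.559 -2.66 ] w 0.28778789634230106 tilt 5.967735403866978 heel [454.265  67.639  65.158]
goal TCP [519.083  67.703 129.339]
shift(tool) [ 1.463  4.778 19.348] turn deg [-0.24   0.249 -0.605]
mouth along 39.87738861927486 lateral [ 1.12  -1.746  0.464] ang 0.48536923926075376
```

Request:
servo_tool:
  series:
    - [2, 1, 8, 0, 0, -0.3, 255]
    - [0, 2, 7, 0, 0, 0, 255]
    - [0, 0, 0, 0, 0, 0, 255]

```text
time: 12.25
tool_pos: [517.7, 68.3, 133.3]
tcp_rot: [0.032, 0.707, 0.705, 0.042]
ft_force: [-0.3, -0.2, -3.1]
grip_width: 0.292
```

Run:
```python
from h import *
heel();goal([551,69.2,63],n0,18)
```

```text
t 12.25 [517.737  68.293 133.304] F [-0.322 -0.22  -3.091] w 0.29187410043370204 tilt 6.068230655023769 heel [459.822  69.549  50.285]
goal TCP [519.896  67.738 127.512]
shift(tool) [-0.632  1.541  5.978] turn deg [-0.139  0.252 -0.291]
mouth along 24.15325548484525 lateral [0.227 0.349 0.108] ang 0.3571711492038115
```

Request:
servo_tool:
  series:
    - [-0.5, 1.6, 5, 0, 0, 0, 255]
    - [0, 1, 3, 0, 0, 0, 255]
    - [0, 1.2, 4, 0, 0, 0, 255]

```text
time: 12.55
tool_pos: [522.9, 68.9, 121.9]
tcp_rot: [0.032, 0.707, 0.706, 0.042]
ft_force: [-1.8, -0.1, 1.7]
grip_width: 0.293
```

```bash
cat >> h.py <<'E'
def st():
    heel();goal([551,69.2,63],n0,0);F=np.array(sense()['ft_force'])+[0,0,2.5];print('F along n',F@n0,'lat',F-(F@n0)*n0)
E
python3 -c "
from h import *
st()"
```

```text
t 12.55 [522.918  68.867 121.932] F [-1.784 -0.084  1.702] w 0.29339049802798134 tilt 6.102124772419211 heel [465.049  70.089  38.88 ]
goal TCP [527.21   68.057 111.069]
shift(tool) [-0.96   3.125 11.242] turn deg [-0.107  0.232 -0.238]
mouth along 11.649170210064492 lateral [0.353 0.736 0.171] ang 0.3128459574903292
F along n 4.565406234288021 lat [ 0.071 -0.003  0.032]
```

Request:
servo_tool:
  series:
    - [-0.7, 1.5, 5, 0, 0, 0, 255]
    - [0, 1.5, 5, 0, 0, 0, 255]
    - [0, 1.2, 4, 0, 0, 0, 255]

```text
time: 12.85
tool_pos: [527.1, 68.3, 110.1]
tcp_rot: [0.033, 0.707, 0.706, 0.04]
ft_force: [-27.6, -3.3, 70.9]
grip_width: 0.29
```

```bash
python3 -c "
from h import *
st()"
```

```text
t 12.85 [527.078  68.261 110.06 ] F [-27.641  -3.265  70.903] w 0.29016218203746547 tilt 5.985687855455879 heel [469.073  69.193  27.1  ]
goal TCP [527.21   68.057 111.069]
shift(tool) [-0.193  0.236 -0.991] turn deg [-0.201  0.431 -0.218]
mouth along -0.8783552887990171 lateral [-0.657 -0.26  -0.297] ang 0.5179522697328192
F along n 78.34649220367888 lat [ 4.195 -1.875  1.83 ]
```

Request:
servo_tool:
  series:
    - [0, 0.3, 1, 0, 0, 0, 255]
    - [0, 0.3, 1, 0, 0, 0, 255]

```text
time: 13.05
tool_pos: [526.9, 68.5, 110.7]
tcp_rot: [0.034, 0.706, 0.706, 0.04]
ft_force: [-5.3, -1.4, 10.6]
grip_width: 0.295
```

```bash
python3 -c "
from h import *
st()"
```

```text
t 13.05 [526.897  68.517 110.703] F [-5.334 -1.357 10.649] w 0.29545342681911424 tilt 6.012059778927692 heel [468.95   69.162  27.699]
goal TCP [527.21   68.057 111.069]
shift(tool) [-0.457  0.35  -0.335] turn deg [-0.162  0.588 -0.15 ]
mouth along -0.22006210318705682 lateral [-0.537 -0.109 -0.241] ang 0.6265076369765726
F along n 14.204070717954234 lat [ 0.438 -1.105  0.173]
```

Request:
servo_tool:
  series:
    - [0, 0.6, 2, 0, 0, 0, 255]
    - [0, 0.5, 1.5, 0, 0, 0, 255]
    - [0, 0.5, 1.5, 0, 0, 0, 255]

```text
time: 13.35
tool_pos: [527.0, 68.6, 110.6]
tcp_rot: [0.036, 0.706, 0.706, 0.038]
ft_force: [-8.1, -1.2, 19.9]
grip_width: 0.294
```

```bash
python3 -c "
from h import *
st()
look('scene','s4');look('scene','s5');look('scene','s6')
st()
plane2('s6',world,[430,-140,30],[570,-30,100])
a=cv2.imread('pics/s6.png')[110:310,110:350];cv2.imwrite('pics/c6.png',cv2.resize(a,None,fx=3,fy=3,interpolation=cv2.INTER_CUBIC))
"
```

```text
t 13.35 [527.011  68.6   110.607] F [-8.138 -1.206 19.915] w 0.2937934324076505 tilt 6.0374012393967 heel [469.122  68.766  27.56 ]
goal TCP [527.21   68.057 111.069]
shift(tool) [-0.542  0.247 -0.439] turn deg [-0.122  0.883 -0.077]
mouth along -0.35165748846673794 lateral [-0.443 -0.264 -0.202] ang 0.8730388866470267
F along n 23.805022635818446 lat [ 1.535 -0.783  0.668]
t 13.5 [526.98   68.583 110.595] F [-9.051 -0.609 20.836] w 0.29324253788251275 tilt 6.033090267980891 heel [469.085  68.745  27.552]
goal TCP [527.21   68.057 111.069]
shift(tool) [-0.524  0.278 -0.449] turn deg [-0.127  0.885 -0.076]
mouth along -0.3505748446581889 lateral [-0.476 -0.283 -0.217] ang 0.8751614117161179
F along n 25.007350625126374 lat [ 1.11  -0.166  0.491]
plane 353 [-0.006  0.003  1.   ] 0.3699452596988568 [488.546 -78.364  60.698] circ (492.4996032714844, -81.60243225097656) 40.275630950927734
```

View pics/c6.png

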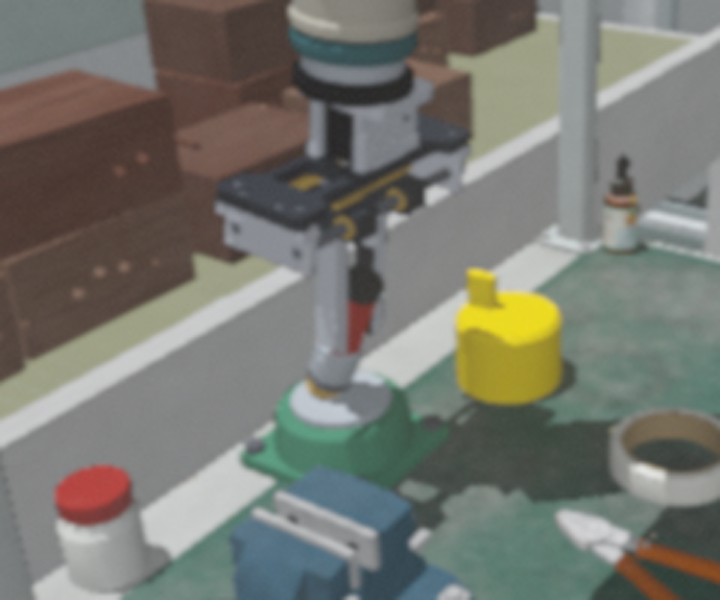

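The crop shows the gun's nose seated on the collar at (325,378), the cover upright at (510,345), and the bottle and jar where they were. The push is steady at about 25 N, so I'm handing in.

```bash
python3 -c "
from h import *
print(sign_off())
st()"
```

```text
the job is handed in; nothing more can be done
None
the job is handed in; nothing more can be done
```

I tipped the cover up by its fin to about 14.6° (0.25 rad), with its opposite edge at a computed height of about 45 mm, so still on the seat. I then lifted it off and stood it upright on the bench. The gun went on along the nipple's axis and is home on the collar, still gripped and pushed; the job is handed in. No verdict is reported, so the final hold after hand-in is not confirmed.

**Last checks (13.5 s on the clock):**
- **Gun:** the mouth is within about 0.5 mm of the collar and the axis within 1° of the nipple. Both are computed from the tool pose. The push was steady at about 25 N along the nipple, under the 60 N grip setting.
- **Cover:** its top sits at 60.7 mm with 0.4° tilt, so it is upright and untouched.
- **Bystanders:** the bottle and jar look unmoved in the last picture.

**What did not go to plan:**
- While tipping, joint 6 came close to its limit and the fin turned about 4.5° in the grip. The tool read 19° while the cover measured 14.6°; I counted the cover's own tilt.
- The first push home briefly reached about 78 N before I eased it off.
- I did not see the snap itself. I inferred it from the travel and the force.

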